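Open only the upper half of the dry cabinet's split door

ROBOT

A 7-joint arm with a two-finger parallel gripper is mounted at the origin on a cart in front of the work surface, level with it; the furniture and walls round the work are solid. World frame = base frame: x ahead of the robot, y to its left, z up, the work surface at z = 0. Lengths are in m, angles in rad, forces in N, time in s.
With the tool pointing down it reaches from about 0.425 to 0.925 m from the base axis. Payload 6.8 kg.
Tool frame: the origin (TCP) lies between the finger pads; the fingertips stand finger_overhang ahead of it and the grasp point (between the pads) lies 6 mm ahead of it (finger_overhang is the distance from the TCP to the fingertips, in m); z points along the fingers, y is the line along which they close (so a half turn about z gives the same grasp; the last joint's range is limited). The gripper opens to 85 mm and grips with 20 to 120 N. Pads are 22 mm wide; open, the fingers measure 114 mm over their backs; the gripper's body (76 mm by 85 mm) begins 54 mm behind the grasp point. The pads swing forward as they close: fully open they stand 13 mm farther back than shut.
Start: joints at [1.101, 0.477, 0.022, 1.555, -0.011, 1.109, -0.083], TCP at [0.239, -0.631, 0.256] pointing down, gripper open.
Joint ranges: [-2.96, 2.96], [-0.34, 2.1], [-1.41, 1.46], [0.24, 2.44], [-1.37, 4.51], [0.17, 1.92], [-2.96, 2.96]. Speed limits (rad/s): [2.39, 2.39, 3.14, 3.14, 3.14, 3.14, 3.14].

INTERFACE

Orientations are given as a unit quaternion [w, x, y, z].
In Python, from station import * gives the robot as it stands.
- The arm moves only by the tool drive_tool, never from a script. Its argument "increments" is a list of rows, each an object of numbers: "claw": the finger opening in m, from 0 to 0.0854; "dx", "dy", "dz": the shift along the tool's x, y, z in m; "wx", "wy", "wz": the turn, a rotation vector about the tool's x, y, z in degrees. A call has 1 to 20 rows; each row shifts and turns the commanded pose from where the row before left it, along the tool's axes as they then stand; what a row does not reach is not made up. A row lasts 1/8 s, in which the tool goes at most 62.5 mm and 10.7 degrees, less where a joint would pass 70% of its speed; a pose out of reach is approached as far as the arm can. A call with a gripper value outside its range is refused whole. The fingers move at their own pace and stop on an object; "newtons" is the grip in N (left out, the last holds). Time passes only in rows, so rows that do not move let the fingers close. It gives the time, the measured TCP pose, the force, the opening and the grip force at its end, in the units of the state.
- get_obs(): the state, without advancing time (a new reading comes with each control period).
- read_camera(name): name is "side" or "top"; returns (picture, depth): 480x640x3 uint8, red, green, blue; 480x640 float32, m along the optical axis (not along the pixel's ray), 0 where there is no reading.
- calibration(name): a dict with "intrinsics" (3x3 intrinsics, pixels), "R" (3x3) and "t" (3): a world point X has camera coordinates R X + t. Camera axes: x right, y down, z forward; pixel columns grow to the right and rows downward; lengths in m; the calibration is good to about 2 mm. A picture is of the moment at which its call begins. calibration takes no time and is no camera call.
- hand_in(): hands the job in; it is judged then, once.
The state is a dict: "t": time; "q": joint angles; "joint_vel": joint speeds; "joint_torque": joint torques, N m; "eef_pos": TCP position; "tool_rot": TCP orientation; "contact_force": force on the tool from outside, world axes, zero at the start; "torque": the same for the moment, N m; "gripper_width": opening from 0.0 (shut) to 1.0 (fully open); "grasp_force": force on a finger pad.
Only numpy, scipy, OpenCV 4.12 (cv2) and the standard library are available. Lean on these libraries where they do the work, as an engineer would, in place of code of your own. Each camera call takes 0.05 s, during which the arm holds its last target. There are 200 camera calls.

TASK

The upper shelf of the dry cabinet is about to be loaded, but the white glue bottle stands in the way of its door. Push the glue bottle along the bench, upright and without lifting it, until it stands close beside the red dropper bottle (about two fingers' width between them at most), then draw the upper bolt and swing the upper door wide open, about square to the cabinet front, and let go. The lower door, which keeps the desiccant sealed in, must stay shut and bolted, and the dropper bottle and the other things on the bench stay as they are.

Things in the scene. Friction and masses are not known exactly. Their poses are not given: they have to be found in the camera images.
- cabinet: White dry cabinet, fixed, 325 wide, 212 deep, 250 mm high, its front a split (stable) door. Origin on the bench under its middle; +x to its back, +y to its left, +z up. Door faces and grey jamb panel in the plane x = -0.112. Doors y -0.142 (hinge, right) to 0.066, 12 mm thick; lower one z 0.013 to 0.099, upper one 0.096 to 0.246. Jamb panel (y 0.069 to 0.165) with both bolts and a round gauge.
- upper_door (a joint): Angle of the upper door: 0 shut, grows as its free (left) edge swings towards the robot and to the right; 1.57 is square to the front, end stop 1.9. Hinge friction 0.12 N m: it stays where it is left. It moves only once its bolt is drawn over 0.020. It swings above z = 0.096: low things pass beneath it, the bottles do not.
- lower_door (a joint): Angle of the lower door leaf, same hinge line: 0 shut. It is held by the lower bolt and must stay shut.
- upper_bolt (a joint): Travel (m) of the upper barrel bolt, mounted on the jamb panel: 0 shot (20 mm across the door), 0.028 fully drawn at its end stop; it moves along cabinet +y (left, away from the door). Starts at 0 to 0.004. Friction 2 N; it stays where it is left.
- lower_bolt (a joint): The same bolt for the lower door, 164 mm below the upper one: 0 shot. It must stay shot.
- upper_knob (a point): Centre of the upper bolt's black knob, a cylinder 16 mm in diameter and 20 long, its axis along cabinet x; 39 mm out of the face, 0.222 above the bench; moves with the bolt. To its right 64 mm are free up to the end of the upper handle; keeper and guides stand only 19 mm out of the face.
- lower_knob (a point): The same point on the lower bolt's knob, 0.058 above the bench.
- upper_handle (a point): Middle of the upper door's handle: level steel bar parallel to the door, 10 mm in diameter, 90 long, axis 42 mm out of the face (37 mm gap behind it, open from above), 0.218 above the bench, 32 mm below the cabinet's top. Two 8 mm posts, 35 mm either side of this point, join it to the door. Moves with the door.
- lower_handle (a point): The same point on the lower door's like handle, 0.080 above the bench.
- upper_hinge (a point): Point on the upright hinge axis of the doors (in the plane of their faces, at the right), at the handle's height; the handle's middle is 115 mm along the door from it.
- glue_bottle: White plastic glue bottle with a blue cap and nozzle, loose, 43 mm diameter up to 82 mm, 125 mm high, 60 g. Origin at the centre of its underside, z up. It starts in front of the upper door, within its swing, 120 to 150 mm from the face.
- dropper_bottle: Red squeeze bottle with an amber nozzle, loose, 42 mm diameter, 106 mm high, 85 g, standing at the left in front of the cabinet, clear of the door's swing. Origin at the centre of its underside, z up. The glue bottle shall end upright beside it, on any side, centres less than 0.09 apart.
- card_box: White card sample box, loose, 60 x 85 x 35 mm, at the right end of the bench, a bystander. Origin at the centre of its underside.
- tape_roll: Orange roll of tape lying flat, loose, 72 mm diameter, 19 mm high, near the front edge at the right, a bystander. Origin at the centre of its underside.

How it is judged:
On the way, in this order (a step that is already met when the one before it is completed fails the run):
1. the glue bottle has been pushed to stand beside the dropper bottle (centres less than 0.09 m apart) before the upper door has opened 0.6 rad (horizontal distance between glue_bottle and dropper_bottle below 0.09 m and angle between glue_bottle's own z axis and vertical below 0.1 rad and value of joint upper_door below 0.6 rad), for 0.2 s.
2. the upper door is swung open at least 1.35 rad (value of joint upper_door above 1.35 rad), for 0.2 s.
At the end, for the whole second after the job is handed in: The upper door stands open at least 1.35 rad (77 degrees) and at rest; the lower door is shut (less than 0.03 rad) and its bolt shot (moved less than 6 mm); the glue bottle stands upright and at rest on the bench with its centre less than 0.09 m from the dropper bottle's, which also stands upright (value of joint upper_door above 1.35 rad and velocity of joint upper_door between -0.05 and 0.05 rad/s and value of joint lower_door below 0.03 rad and value of joint lower_bolt below 0.006 m and horizontal distance between glue_bottle and dropper_bottle below 0.09 m and angle between each of glue_bottle, dropper_bottle's own z axis and vertical below 0.1 rad and height (world z) of glue_bottle below 0.008 m and linear speed of glue_bottle below 0.02 m/s); the robot touches nothing.
It fails at once if the lower bolt is drawn by more than 6 mm or the lower door opens more than 0.03 rad (value of joint lower_bolt above 0.006 m or value of joint lower_door above 0.03 rad).
It fails at once if the glue bottle is lifted more than 12 mm off the bench or tipped by more than 0.35 rad (height (world z) of glue_bottle above 0.012 m or angle between glue_bottle's own z axis and vertical above 0.35 rad).
It fails at once if the dropper bottle is shoved more than 30 mm or tipped by more than 0.35 rad (distance of dropper_bottle from where it was at the start of the episode above 0.03 m or angle between dropper_bottle's own z axis and vertical above 0.35 rad).
It fails at once if the card box or the tape roll is moved more than 30 mm (distance of any of card_box, tape_roll from where it was at the start of the episode above 0.03 m).
It also fails if it takes over 58 s, if anything falls off the work surface, if the arm or the gripper's body presses on something with over 40 N, if the wrist force passes 120 N, or if a joint passes its speed limit or range.

## Working session

There is one attempt and no reset: what is moved stays moved. The work goes in short steps, Python scripts to look and compute and a tool call to move; the robot and the scene stay as the last step left them, time stands still between calls to the robot, and variables do not carry over. Pictures are saved under pics/ and viewed, at most 10 in all, crops included, and the job is handed in when it is done.

Besides the shell and the picture viewer there is one more tool, called after ">>>" as name(argument=value, ...), one argument or row to a line, values as JSON. drive_tool: Moves the arm, as the interface text tells. Its arguments: {"type":"object","properties":{"increments":{"type":"array","items":{"type":"object","properties":{"claw":{"type":"number"},"dx":{"type":"number"},"dy":{"type":"number"},"dz":{"type":"number"},"wx":{"type":"number"},"wy":{"type":"number"},"wz":{"type":"number"}}}},"newtons":{"type":"number"}},"required":["increments"]}

```bash
mkdir -p pics; ls; python3 - <<'E'
from station import *
import cv2,numpy as np
o=get_obs(); print({k:np.round(v,3) for k,v in o.items()})
for n in("side","top"):
    p,d=read_camera(n); cv2.imwrite(f"pics/{n}0.png",p[:,:,::-1]); np.savez(f"pics/{n}0.npz",p=p,d=d)
    c=calibration(n); print(n,np.round(c["intrinsics"],1).tolist(),np.round(c["R"],3).tolist(),np.round(c["t"],3), "cam at",np.round(-c["R"].T@c["t"],3))
E
```

```text
pics
{'t': np.float64(0.0), 'q': array([ 1.101,  0.478,  0.022,  1.556, -0.011,  1.109, -0.083]), 'joint_vel': array([ 0.   ,  0.   ,  0.   , -0.001,  0.   , -0.002, -0.   ]), 'joint_torque': array([-1.0000e-03, -5.9644e+01,  1.6080e+00, -2.8120e+01,  1.3000e-02,
        9.0000e-03, -0.0000e+00]), 'eef_pos': array([ 0.239, -0.631,  0.255]), 'tool_rot': array([-0.001,  0.984,  0.18 , -0.   ]), 'contact_force': array([ 0.562,  0.813, -1.222]), 'torque': array([ 0.064, -0.017, -0.012]), 'grasp_force': np.float64(0.0), 'gripper_width': np.float64(1.0)}
side [[583.8, 0.0, 311.7], [0.0, 583.8, 230.5], [0.0, 0.0, 1.0]] [[-0.831, -0.556, -0.012], [-0.345, 0.532, -0.773], [0.436, -0.638, -0.634]] [0.339 0.412 0.879] cam at [0.04 0.53 0.88]
top [[435.6, 0.0, 313.3], [0.0, 435.6, 237.4], [0.0, 0.0, 1.0]] [[-0.235, -0.972, 0.003], [-0.951, 0.229, -0.209], [0.203, -0.052, -0.978]] [-0.044  0.606  0.933] cam at [ 0.377 -0.132  1.04 ]
```

View pics/side0.png

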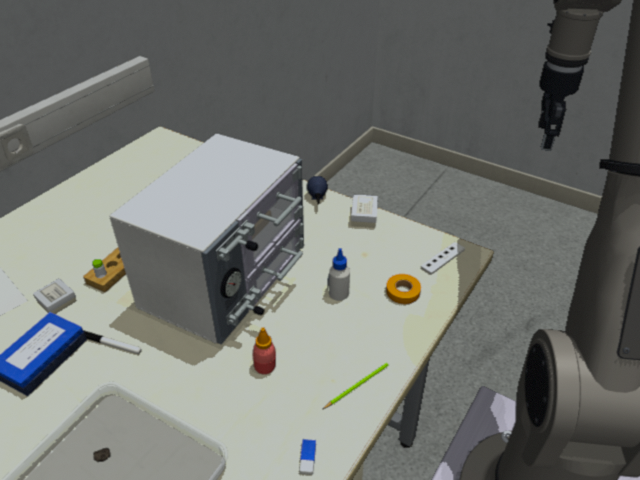

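View pics/top0.png

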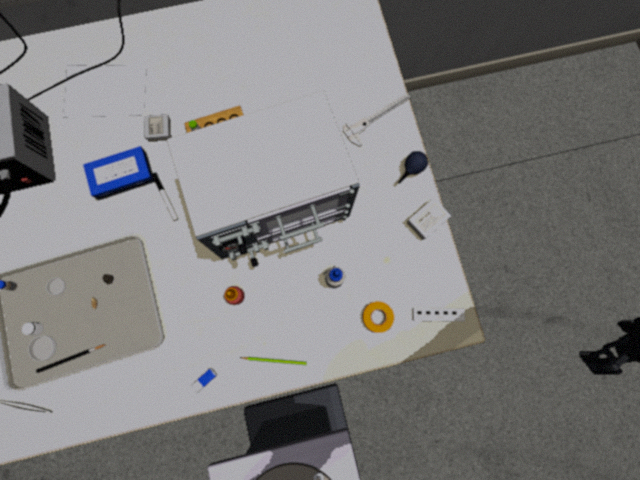

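The side view shows the glue bottle at about (340,275), the dropper at (264,352), the upper knob at (251,245) and the lower knob at (259,310). In the top view, glue is at (335,277), dropper at (234,295), and the cabinet top has corners near (170,137), (327,93), (358,184) and (200,236).

```bash
cat > h.py <<'E'
import numpy as np, cv2
from station import *
def cloud(n,d):
    c=calibration(n);K=c["intrinsics"];v,u=np.mgrid[:480,:640]
    P=np.stack([(u-K[0,2])/K[0,0]*d,(v-K[1,2])/K[1,1]*d,d],-1)
    P=(P-c["t"])@c["R"]; P[d==0]=np.nan; return P
def look(n,f=None):
    if f: z=np.load(f);p,d=z["p"],z["d"]
    else: p,d=read_camera(n)
    return p,cloud(n,d),cv2.cvtColor(p,cv2.COLOR_RGB2HSV)
def project(n,X):
    c=calibration(n);x=c["R"]@np.asarray(X,float)+c["t"];x=c["intrinsics"]@x;return x[:2]/x[2]
def blob(m,u,v,r): 
    k=np.zeros(m.shape,np.uint8);k[v-r:v+r,u-r:u+r]=1;return m&(k>0)
E
python3 - <<'E'
from h import *
p,P,H=look("top","pics/top0.npz")
m=(abs(P[...,2]-0.25)<0.012); m=cv2.morphologyEx(m.astype(np.uint8),cv2.MORPH_OPEN,np.ones((5,5)))
n,l,s,c=cv2.connectedComponentsWithStats(m); i=1+np.argmax(s[1:,4])
Q=P[l==i]; print("top z",np.nanmedian(Q[:,2]),s[i])
r=cv2.minAreaRect(Q[:,:2].astype(np.float32)); print("rect",r,cv2.boxPoints(r).tolist())
for n in("top","side"):
    p,P,H=look(n,f"pics/{n}0.npz"); h,sa,v=[H[...,k].astype(int) for k in range(3)]
    g=(335,277) if n=="top" else (340,260); dd=(234,295) if n=="top" else (264,352)
    t=(378,317) if n=="top" else(403,288)
    for name,m,(a,b) in (("blue",(h>100)&(h<130)&(sa>120),g),("red",((h<6)|(h>170))&(sa>110),dd),("amber",(h>8)&(h<25)&(sa>120),dd),("tape",(h>8)&(h<25)&(sa>120),t)):
        m=blob(m,a,b,30); Q=P[m]; Q=Q[np.isfinite(Q[:,0])]; print(n,name,m.sum(),np.round(np.median(Q,0),3),np.round(np.percentile(Q,[3,97],axis=0),3).tolist(), "px",np.argwhere(m).mean(0)[::-1].round(1))
    if n=="side":
        for a,b in((251,245),(259,310)):
            m=blob(v<60,a,b,8);Q=P[m];print("knob",m.sum(),np.round(np.nanmedian(Q,0),3),np.round(np.nanpercentile(Q,[5,95],axis=0),3).tolist())
            print(P[b-3:b+4:3,a-3:a+4:3].round(3).tolist())
cv2.imwrite("pics/c.png",cv2.resize(look("side","pics/side0.npz")[0][150:350,180:420,::-1],None,fx=3,fy=3,interpolation=2))
E
```

```text
top z 0.24969569628467886 [  170    92   189   148 17438]
rect ((0.7093976140022278, -0.11417664587497711), (0.2134149968624115, 0.3253944516181946), 5.565108776092529) [[0.5874151587486267, 0.037405580282211304], [0.6189709305763245, -0.2864551544189453], [0.8313800692558289, -0.2657588720321655], [0.7998242974281311, 0.05810186266899109]]
top blue 135 [ 0.48  -0.21   0.099] [[0.47, -0.222, 0.087], [0.494, -0.198, 0.123]] px [335.3 274.3]
top red 99 [0.485 0.009 0.055] [[0.477, 0.002, 0.036], [0.508, 0.032, 0.062]] px [237.7 296.9]
top amber 154 [0.494 0.019 0.079] [[0.483, 0.009, 0.058], [0.51, 0.036, 0.106]] px [230.9 293.8]
top tape 598 [ 0.372 -0.288  0.019] [[0.342, -0.32, 0.01], [0.403, -0.256, 0.022]] px [377.7 316.6]
side blue 182 [ 0.478 -0.207  0.098] [[0.468, -0.218, 0.084], [0.49, -0.198, 0.121]] px [339.4 261.1]
side red 501 [0.485 0.035 0.041] [[0.477, 0.016, 0.008], [0.505, 0.042, 0.063]] px [264.  359.6]
side amber 237 [0.491 0.027 0.081] [[0.483, 0.015, 0.068], [0.504, 0.035, 0.106]] px [262.9 339.8]
side tape 773 [ 0.37  -0.284  0.018] [[0.339, -0.32, 0.004], [0.402, -0.256, 0.022]] px [403.1 288.4]
knob 106 [ 0.555 -0.038  0.227] [[0.547, -0.066, 0.195], [0.592, -0.033, 0.231]]
[[[0.56, -0.037, 0.233], [0.557, -0.042, 0.23], [0.553, -0.044, 0.23]], [[0.559, -0.035, 0.227], [0.553, -0.036, 0.23], [0.549, -0.039, 0.229]], [[0.558, -0.033, 0.222], [0.553, -0.036, 0.223], [0.546, -0.035, 0.227]]]
knob 70 [ 0.555 -0.039  0.064] [[0.547, -0.045, 0.058], [0.563, -0.034, 0.068]]
[[[0.562, -0.042, 0.066], [0.556, -0.044, 0.067], [0.592, -0.093, 0.002]], [[0.558, -0.037, 0.064], [0.551, -0.038, 0.067], [0.547, -0.042, 0.066]], [[0.557, -0.035, 0.057], [0.551, -0.037, 0.06], [0.547, -0.041, 0.059]]]
```

View pics/c.png

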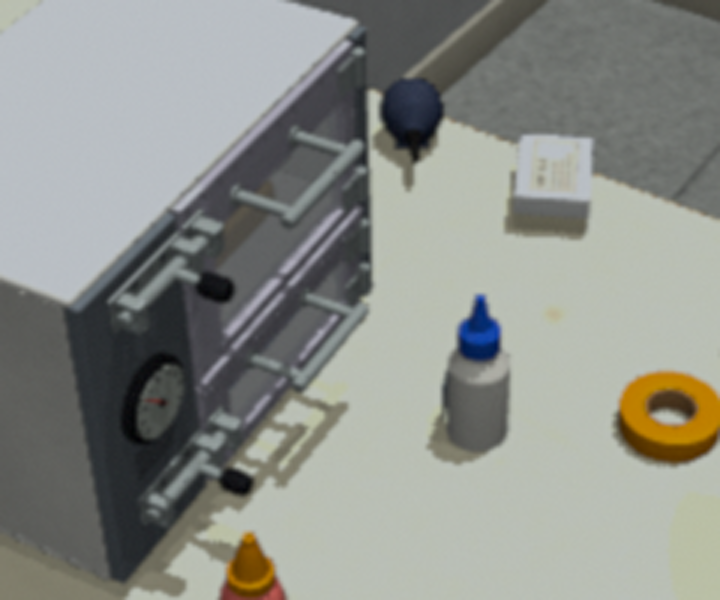

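The crop shows the upper knob (about (252,246) full-frame), the handle bar and the gauge, all matching the model. The rectangle fit gives cabinet yaw 5.57° and a 213x325 mm footprint with its top at 0.2497, which agrees with the given sizes. First step: turn the tool and go to a staging point right of the glue bottle.

>>> drive_tool(
  increments=[
    {"wz": -9.9,"claw": 0.03},
    {"wz": -9.9},
    {"wz": -9.9},
    {"wz": -9.9},
    {"wz": -9.9},
    {"wz": -9.9},
    {"wz": -9.8},
    {"dx": 0.03,"dy": 0.03},
    {"dx": 0.03,"dy": 0.03},
    {"dx": 0.03,"dy": 0.03},
    {"dx": 0.03,"dy": 0.03},
    {"dx": 0.03,"dy": 0.03},
    {"dx": 0.03,"dy": 0.03},
    {"dx": 0.03,"dy": 0.03},
    {"dx": 0.03,"dy": 0.03},
    {},
  ],
)

```text
schema error: expected keys claw, dx, dy, dz, wx, wy, wz
```

```bash
python3 - <<'E'
from h import *
from scipy.spatial.transform import Rotation as R
o=get_obs(); q=o["tool_rot"]; print(o["eef_pos"].round(3),R.from_quat(q[[1,2,3,0]]).as_matrix().round(3).tolist(),o["q"].round(2),o["t"],o["gripper_width"])
try: print(finger_overhang)
except Exception as e: print(e)
E
```

```text
[ 0.239 -0.631  0.255] [[0.935, 0.354, -0.001], [0.354, -0.935, 0.002], [-0.0, -0.002, -1.0]] [ 1.1   0.48  0.02  1.56 -0.01  1.11 -0.08] 0.1 1.0016366917991393
0.025
```

>>> drive_tool(
  increments=[
    {"dx": 0,"dy": 0,"dz": 0,"wx": 0,"wy": 0,"wz": -9.9,"claw": 0.03},
    {"dx": 0,"dy": 0,"dz": 0,"wx": 0,"wy": 0,"wz": -9.9,"claw": 0.03},
    {"dx": 0,"dy": 0,"dz": 0,"wx": 0,"wy": 0,"wz": -9.9,"claw": 0.03},
    {"dx": 0,"dy": 0,"dz": 0,"wx": 0,"wy": 0,"wz": -9.9,"claw": 0.03},
    {"dx": 0,"dy": 0,"dz": 0,"wx": 0,"wy": 0,"wz": -9.9,"claw": 0.03},
    {"dx": 0,"dy": 0,"dz": 0,"wx": 0,"wy": 0,"wz": -9.9,"claw": 0.03},
    {"dx": 0,"dy": 0,"dz": 0,"wx": 0,"wy": 0,"wz": -9.8,"claw": 0.03},
    {"dx": 0.03,"dy": 0.03,"dz": 0,"wx": 0,"wy": 0,"wz": 0,"claw": 0.03},
    {"dx": 0.03,"dy": 0.03,"dz": 0,"wx": 0,"wy": 0,"wz": 0,"claw": 0.03},
    {"dx": 0.03,"dy": 0.03,"dz": 0,"wx": 0,"wy": 0,"wz": 0,"claw": 0.03},
    {"dx": 0.03,"dy": 0.03,"dz": 0,"wx": 0,"wy": 0,"wz": 0,"claw": 0.03},
    {"dx": 0.03,"dy": 0.03,"dz": 0,"wx": 0,"wy": 0,"wz": 0,"claw": 0.03},
    {"dx": 0.03,"dy": 0.03,"dz": 0,"wx": 0,"wy": 0,"wz": 0,"claw": 0.03},
    {"dx": 0.03,"dy": 0.03,"dz": 0,"wx": 0,"wy": 0,"wz": 0,"claw": 0.03},
    {"dx": 0.03,"dy": 0.03,"dz": 0,"wx": 0,"wy": 0,"wz": 0,"claw": 0.03},
    {"dx": 0,"dy": 0,"dz": 0,"wx": 0,"wy": 0,"wz": 0,"claw": 0.03},
  ],
)

```text
t: 2.1
eef_pos: [0.4824, -0.3874, 0.2561]
tool_rot: [-0.0, 0.705, 0.709, 0.001]
contact_force: [0.2, -0.6, -0.3]
gripper_width: 0.35
grasp_force: 0.0
```

Tracks well. Now tilt 45° so the fingers point toward +y and down.

>>> drive_tool(
  increments=[
    {"dx": 0,"dy": 0,"dz": 0,"wx": 0,"wy": 9,"wz": 0,"claw": 0.03},
    {"dx": 0,"dy": 0,"dz": 0,"wx": 0,"wy": 9,"wz": 0,"claw": 0.03},
    {"dx": 0,"dy": 0,"dz": 0,"wx": 0,"wy": 9,"wz": 0,"claw": 0.03},
    {"dx": 0,"dy": 0,"dz": 0,"wx": 0,"wy": 9,"wz": 0,"claw": 0.03},
    {"dx": 0,"dy": 0,"dz": 0,"wx": 0,"wy": 9,"wz": 0,"claw": 0.03},
    {"dx": 0,"dy": 0,"dz": 0,"wx": 0,"wy": 0,"wz": 0,"claw": 0.03},
  ],
)

```text
t: 2.85
eef_pos: [0.4768, -0.3943, 0.2524]
tool_rot: [-0.272, 0.656, 0.65, 0.271]
contact_force: [0.0, 0.2, -0.8]
gripper_width: 0.351
grasp_force: 0.0
```

```bash
python3 - <<'E'
from h import *
from scipy.spatial.transform import Rotation as R
o=get_obs(); q=o["tool_rot"]; print(o["eef_pos"].round(3),R.from_quat(q[[1,2,3,0]]).as_matrix().round(3).tolist(),o["q"].round(2))
E
```

```text
[ 0.477 -0.394  0.252] [[0.008, 1.0, 0.001], [0.705, -0.006, 0.709], [0.709, -0.005, -0.705]] [ 1.08  0.76 -0.43  1.33 -0.3   1.63  0.73]
```

>>> drive_tool(
  increments=[
    {"dx": -0.013,"dy": 0.001,"dz": 0.035,"wx": 0,"wy": 0,"wz": 0,"claw": 0.03},
    {"dx": -0.013,"dy": 0.001,"dz": 0.035,"wx": 0,"wy": 0,"wz": 0,"claw": 0.03},
    {"dx": -0.013,"dy": 0.001,"dz": 0.035,"wx": 0,"wy": 0,"wz": 0,"claw": 0.03},
    {"dx": -0.013,"dy": 0.001,"dz": 0.035,"wx": 0,"wy": 0,"wz": 0,"claw": 0.03},
    {"dx": -0.013,"dy": 0.001,"dz": 0.035,"wx": 0,"wy": 0,"wz": 0,"claw": 0.03},
    {"dx": -0.013,"dy": 0.001,"dz": 0.035,"wx": 0,"wy": 0,"wz": 0,"claw": 0.03},
    {"dx": 0,"dy": 0,"dz": 0,"wx": 0,"wy": 0,"wz": 0,"claw": 0.03},
  ],
)

```text
t: 3.72
eef_pos: [0.4844, -0.296, 0.0519]
tool_rot: [-0.272, 0.653, 0.654, 0.27]
contact_force: [0.3, -0.3, 1.0]
gripper_width: 0.352
grasp_force: 0.0
```

```bash
python3 - <<'E'
from h import *
p,_=read_camera("side"); cv2.imwrite("pics/s1.png",cv2.resize(p[180:400,220:460,::-1],None,fx=2.5,fy=2.5))
E
```

```text
(no output)
```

View pics/s1.png

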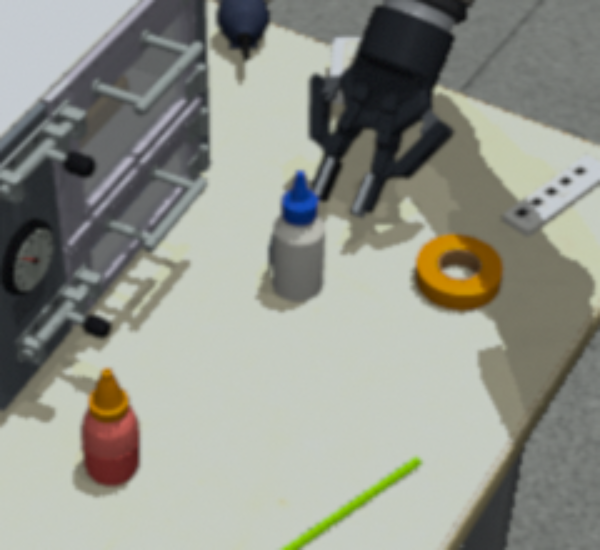

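>>> drive_tool(
  increments=[
    {"dx": -0.0035,"dy": 0,"dz": 0.0035,"wx": 0,"wy": 0,"wz": 0,"claw": 0.03},
    {"dx": 0.0064,"dy": 0,"dz": 0.0064,"wx": 0,"wy": 0,"wz": 0,"claw": 0.03},
    {"dx": 0.0064,"dy": 0,"dz": 0.0064,"wx": 0,"wy": 0,"wz": 0,"claw": 0.03},
    {"dx": 0.004,"dy": 0,"dz": 0.004,"wx": 0,"wy": 0,"wz": 0,"claw": 0.03},
    {"dx": 0.004,"dy": 0,"dz": 0.004,"wx": 0,"wy": 0,"wz": 0,"claw": 0.03},
    {"dx": 0.004,"dy": 0,"dz": 0.004,"wx": 0,"wy": 0,"wz": 0,"claw": 0.03},
    {"dx": 0.004,"dy": 0,"dz": 0.004,"wx": 0,"wy": 0,"wz": 0,"claw": 0.03},
    {"dx": 0.004,"dy": 0,"dz": 0.004,"wx": 0,"wy": 0,"wz": 0,"claw": 0.03},
    {"dx": 0.004,"dy": 0,"dz": 0.004,"wx": 0,"wy": 0,"wz": 0,"claw": 0.03},
    {"dx": 0.004,"dy": 0,"dz": 0.004,"wx": 0,"wy": 0,"wz": 0,"claw": 0.03},
    {"dx": 0.004,"dy": 0,"dz": 0.004,"wx": 0,"wy": 0,"wz": 0,"claw": 0.03},
    {"dx": 0.004,"dy": 0,"dz": 0.004,"wx": 0,"wy": 0,"wz": 0,"claw": 0.03},
    {"dx": 0.004,"dy": 0,"dz": 0.004,"wx": 0,"wy": 0,"wz": 0,"claw": 0.03},
    {"dx": 0.004,"dy": 0,"dz": 0.004,"wx": 0,"wy": 0,"wz": 0,"claw": 0.03},
  ],
)

```text
t: 5.52
eef_pos: [0.4855, -0.2176, 0.0477]
tool_rot: [-0.27, 0.654, 0.653, 0.271]
contact_force: [-0.7, 0.8, -0.9]
gripper_width: 0.353
grasp_force: 0.2
```

```bash
python3 - <<'E'
from h import *
p,P,H=look("side"); cv2.imwrite("pics/s2.png",cv2.resize(p[180:400,220:460,::-1],None,fx=2.5,fy=2.5))
h,sa,v=[H[...,k].astype(int) for k in range(3)]
m=(h>100)&(h<130)&(sa>120)&(P[...,2]>.08)&(P[...,0]>.4)&(P[...,0]<.56)&(P[...,1]<0.1); print(m.sum(),np.nanmedian(P[m],0).round(3),get_obs()["eef_pos"].round(3))
E
```

```text
211 [ 0.481 -0.175  0.099] [ 0.485 -0.217  0.048]
```

View pics/s2.png

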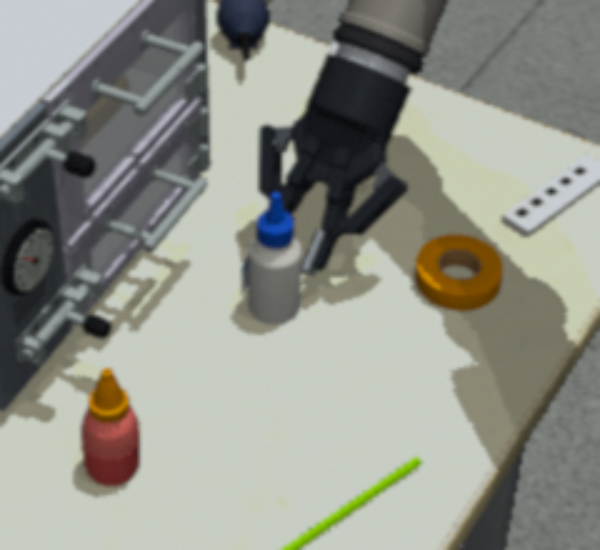

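>>> drive_tool(
  increments=[
    {"dx": 0.0058,"dy": -0.0009,"dz": 0.0058,"wx": 0,"wy": 0,"wz": 0,"claw": 0.03},
    {"dx": 0.0058,"dy": -0.0009,"dz": 0.0058,"wx": 0,"wy": 0,"wz": 0,"claw": 0.03},
    {"dx": 0.0058,"dy": -0.0009,"dz": 0.0058,"wx": 0,"wy": 0,"wz": 0,"claw": 0.03},
    {"dx": 0.0058,"dy": -0.0009,"dz": 0.0058,"wx": 0,"wy": 0,"wz": 0,"claw": 0.03},
    {"dx": 0.0058,"dy": -0.0009,"dz": 0.0058,"wx": 0,"wy": 0,"wz": 0,"claw": 0.03},
    {"dx": 0.0058,"dy": -0.0009,"dz": 0.0058,"wx": 0,"wy": 0,"wz": 0,"claw": 0.03},
    {"dx": 0.0058,"dy": -0.0009,"dz": 0.0058,"wx": 0,"wy": 0,"wz": 0,"claw": 0.03},
    {"dx": 0.0058,"dy": -0.0009,"dz": 0.0058,"wx": 0,"wy": 0,"wz": 0,"claw": 0.03},
    {"dx": 0.0058,"dy": -0.0009,"dz": 0.0058,"wx": 0,"wy": 0,"wz": 0,"claw": 0.03},
    {"dx": 0.0058,"dy": -0.0009,"dz": 0.0058,"wx": 0,"wy": 0,"wz": 0,"claw": 0.03},
    {"dx": 0.0058,"dy": -0.0009,"dz": 0.0058,"wx": 0,"wy": 0,"wz": 0,"claw": 0.03},
    {"dx": 0.0058,"dy": -0.0009,"dz": 0.0058,"wx": 0,"wy": 0,"wz": 0,"claw": 0.03},
    {"dx": 0.0058,"dy": -0.0009,"dz": 0.0058,"wx": 0,"wy": 0,"wz": 0,"claw": 0.03},
    {"dx": 0.0058,"dy": -0.0009,"dz": 0.0058,"wx": 0,"wy": 0,"wz": 0,"claw": 0.03},
    {"dx": 0,"dy": 0,"dz": 0,"wx": 0,"wy": 0,"wz": 0,"claw": 0.03},
  ],
)

```text
t: 7.45
eef_pos: [0.4728, -0.1022, 0.0479]
tool_rot: [-0.271, 0.653, 0.653, 0.271]
contact_force: [0.2, -0.5, 0.3]
gripper_width: 0.351
grasp_force: 0.0
```

```bash
cat >> h.py <<'E'
def bottles(n):
    p,P,H=look(n); h,sa,v=[H[...,k].astype(int) for k in range(3)]
    R=(P[...,2]>.085)&(P[...,0]>.4)&(P[...,0]<.54)&(P[...,1]<0.1)&(P[...,1]>-.25)
    m=(h>100)&(h<130)&(sa>120)&R; a=(h>8)&(h<25)&(sa>120)&R
    print(n,m.sum(),a.sum(),"glue",np.nanmedian(P[m],0).round(3),"drop",np.nanmedian(P[a],0).round(3)); return p,P,H
E
python3 - <<'E'
from h import *
bottles("top");p,_,_=bottles("side"); cv2.imwrite("pics/s3.png",cv2.resize(p[180:400,220:460,::-1],None,fx=2.5,fy=2.5))
E
```

```text
top 177 58 glue [ 0.471 -0.067  0.1  ] drop [0.494 0.02  0.096]
side 226 93 glue [ 0.468 -0.059  0.099] drop [0.493 0.025 0.095]
```

View pics/s3.png

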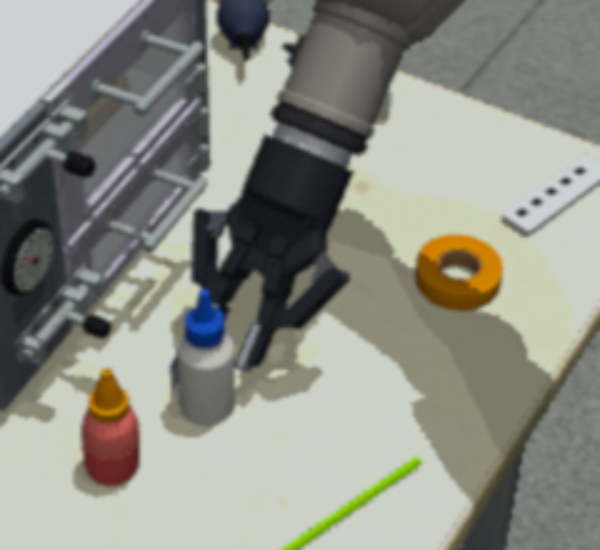

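Upright at about 0.088 m apart; 22 mm more, then back off.

>>> drive_tool(
  increments=[
    {"dx": 0.0039,"dy": 0,"dz": 0.0039,"wx": 0,"wy": 0,"wz": 0,"claw": 0.03},
    {"dx": 0.0039,"dy": 0,"dz": 0.0039,"wx": 0,"wy": 0,"wz": 0,"claw": 0.03},
    {"dx": 0.0039,"dy": 0,"dz": 0.0039,"wx": 0,"wy": 0,"wz": 0,"claw": 0.03},
    {"dx": 0.0039,"dy": 0,"dz": 0.0039,"wx": 0,"wy": 0,"wz": 0,"claw": 0.03},
    {"dx": 0,"dy": 0,"dz": 0,"wx": 0,"wy": 0,"wz": 0,"claw": 0.03},
    {"dx": 0,"dy": 0,"dz": 0,"wx": 0,"wy": 0,"wz": 0,"claw": 0.03},
    {"dx": -0.007,"dy": 0,"dz": -0.007,"wx": 0,"wy": 0,"wz": 0,"claw": 0.03},
    {"dx": 0,"dy": -0.005,"dz": -0.03,"wx": 0,"wy": 0,"wz": 0,"claw": 0.03},
    {"dx": 0,"dy": -0.005,"dz": -0.04,"wx": 0,"wy": 0,"wz": 0,"claw": 0.03},
    {"dx": 0,"dy": -0.005,"dz": -0.05,"wx": 0,"wy": 0,"wz": 0,"claw": 0.03},
    {"dx": 0.03,"dy": -0.005,"dz": -0.04,"wx": 0,"wy": 0,"wz": 0,"claw": 0.0},
    {"dx": 0.04,"dy": 0,"dz": -0.04,"wx": 0,"wy": 0,"wz": 0,"claw": 0.0},
    {"dx": 0.04,"dy": 0,"dz": -0.04,"wx": 0,"wy": 0,"wz": 0,"claw": 0.0},
    {"dx": 0,"dy": 0,"dz": 0,"wx": 0,"wy": 0,"wz": 0,"claw": 0.0},
  ],
)

```text
t: 9.3
eef_pos: [0.4546, -0.1842, 0.2991]
tool_rot: [-0.266, 0.654, 0.654, 0.271]
contact_force: [-0.2, 0.2, -0.8]
gripper_width: 0.0
grasp_force: 0.0
```

```bash
python3 - <<'E'
from h import *
bottles("side");bottles("top")
E
```

```text
side 223 91 glue [ 0.468 -0.038  0.098] drop [0.493 0.025 0.094]
top 226 61 glue [ 0.467 -0.05   0.113] drop [0.493 0.019 0.097]
```

>>> drive_tool(
  increments=[
    {"dx": 0,"dy": 0,"dz": 0,"wx": 0,"wy": -9,"wz": 0,"claw": 0.0},
    {"dx": 0,"dy": 0,"dz": 0,"wx": 0,"wy": -9,"wz": 0,"claw": 0.0},
    {"dx": 0,"dy": 0,"dz": 0,"wx": 0,"wy": -9,"wz": 0,"claw": 0.0},
    {"dx": 0,"dy": 0,"dz": 0,"wx": 0,"wy": -9,"wz": 0,"claw": 0.0},
    {"dx": 0,"dy": 0,"dz": 0,"wx": 0,"wy": -9,"wz": 0,"claw": 0.0},
    {"dx": 0,"dy": 0,"dz": 0,"wx": 0,"wy": 0,"wz": 10.5,"claw": 0.0},
    {"dx": 0,"dy": 0,"dz": 0,"wx": 0,"wy": 0,"wz": 10.5,"claw": 0.0},
    {"dx": 0,"dy": 0,"dz": 0,"wx": 0,"wy": 0,"wz": 10.5,"claw": 0.0},
    {"dx": 0,"dy": 0,"dz": 0,"wx": 0,"wy": 0,"wz": 10.5,"claw": 0.0},
    {"dx": 0,"dy": 0,"dz": 0,"wx": 0,"wy": 0,"wz": 10.5,"claw": 0.0},
    {"dx": 0,"dy": 0,"dz": 0,"wx": 0,"wy": 0,"wz": 10.5,"claw": 0.0},
    {"dx": 0,"dy": 0,"dz": 0,"wx": 0,"wy": 0,"wz": 10.5,"claw": 0.0},
    {"dx": 0,"dy": 0,"dz": 0,"wx": 0,"wy": 0,"wz": 10.5,"claw": 0.0},
    {"dx": 0,"dy": 0,"dz": 0,"wx": 0,"wy": 0,"wz": 0,"claw": 0.0},
  ],
)

```text
t: 11.15
eef_pos: [0.4521, -0.183, 0.2936]
tool_rot: [-0.001, 0.999, 0.052, -0.002]
contact_force: [0.8, 0.2, -0.7]
gripper_width: -0.001
grasp_force: 0.0
```

```bash
cat >> h.py <<'E'
from scipy.spatial.transform import Rotation as Rot
C=np.array([0.7094,-0.1142,0]); RC=Rot.from_euler("z",5.565,degrees=True).as_matrix()
def pose():
    o=get_obs();q=o["tool_rot"];return o["eef_pos"],Rot.from_quat(q[[1,2,3,0]]).as_matrix(),o
def goto(cab):
    e,R,o=pose(); w=C+RC@np.array(cab); print("cab pos now",(RC.T@(e-C)).round(4),"tool shift",(R.T@(w-e)).round(4),"turn to square(tool rotvec deg)",(np.degrees(Rot.from_matrix(R.T@(RC@np.diag([1,-1,-1]))).as_rotvec())).round(2),"F",o["contact_force"].round(1),"q",o["q"].round(2))
E
python3 - <<'E'
from h import *
goto([-0.152,0.050,0.231])
E
```

```text
cab pos now [-0.2628 -0.0436  0.2936] tool shift [ 0.1117 -0.0926  0.0623] turn to square(tool rotvec deg) [-0.08  0.17  0.45] F [ 0.8  0.2 -0.7] q [ 0.61  0.16 -0.39  1.92  0.07  1.08 -1.27]
```

>>> drive_tool(
  increments=[
    {"dx": 0.028,"dy": -0.0231,"dz": 0,"wx": 0,"wy": 0,"wz": 0.4,"claw": 0.0},
    {"dx": 0.028,"dy": -0.0231,"dz": 0,"wx": 0,"wy": 0,"wz": 0,"claw": 0.0},
    {"dx": 0.028,"dy": -0.0231,"dz": 0,"wx": 0,"wy": 0,"wz": 0,"claw": 0.0},
    {"dx": 0.0277,"dy": -0.0233,"dz": 0,"wx": 0,"wy": 0,"wz": 0,"claw": 0.0},
    {"dx": 0,"dy": 0,"dz": 0,"wx": 0,"wy": 0,"wz": 0,"claw": 0.0},
    {"dx": 0,"dy": 0,"dz": 0.02,"wx": 0,"wy": 0,"wz": 0,"claw": 0.0},
    {"dx": 0,"dy": 0,"dz": 0.02,"wx": 0,"wy": 0,"wz": 0,"claw": 0.0},
    {"dx": 0,"dy": 0,"dz": 0.02,"wx": 0,"wy": 0,"wz": 0,"claw": 0.0},
    {"dx": 0,"dy": 0,"dz": 0,"wx": 0,"wy": 0,"wz": 0,"claw": 0.0},
  ],
)

```text
t: 12.28
eef_pos: [0.5531, -0.0809, 0.2331]
tool_rot: [-0.0, 0.999, 0.049, -0.002]
contact_force: [-0.9, -0.3, 0.7]
gripper_width: 0.003
grasp_force: 0.0
```

```bash
python3 - <<'E'
from h import *
goto([-0.152,0.050,0.231])
p,_=read_camera("side"); cv2.imwrite("pics/s4.png",cv2.resize(p[140:340,170:400,::-1],None,fx=2.6,fy=2.6))
E
```

```text
cab pos now [-0.1524  0.0483  0.2331] tool shift [ 0.0004 -0.0017  0.0021] turn to square(tool rotvec deg) [-0.03  0.27  0.03] F [-0.9 -0.3  0.7] q [ 0.39  0.35 -0.45  1.83  0.18  1.   -1.6 ]
```

View pics/s4.png

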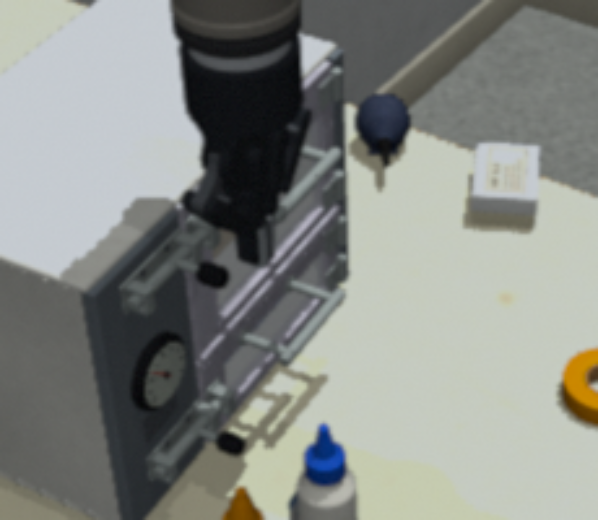

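>>> drive_tool(
  increments=[
    {"dx": 0,"dy": -0.005,"dz": 0,"wx": 0,"wy": 0,"wz": 0,"claw": 0.0},
    {"dx": 0,"dy": -0.005,"dz": 0,"wx": 0,"wy": 0,"wz": 0,"claw": 0.0},
    {"dx": 0,"dy": -0.005,"dz": 0,"wx": 0,"wy": 0,"wz": 0,"claw": 0.0},
    {"dx": 0,"dy": -0.005,"dz": 0,"wx": 0,"wy": 0,"wz": 0,"claw": 0.0},
    {"dx": 0,"dy": -0.005,"dz": 0,"wx": 0,"wy": 0,"wz": 0,"claw": 0.0},
    {"dx": 0,"dy": -0.005,"dz": 0,"wx": 0,"wy": 0,"wz": 0,"claw": 0.0},
    {"dx": 0,"dy": -0.005,"dz": 0,"wx": 0,"wy": 0,"wz": 0,"claw": 0.0},
    {"dx": 0,"dy": -0.005,"dz": 0,"wx": 0,"wy": 0,"wz": 0,"claw": 0.0},
    {"dx": 0,"dy": -0.004,"dz": 0,"wx": 0,"wy": 0,"wz": 0,"claw": 0.0},
  ],
)

```text
t: 13.45
eef_pos: [0.5508, -0.0356, 0.2352]
tool_rot: [-0.0, 0.999, 0.048, 0.0]
contact_force: [-0.2, -2.1, 1.4]
gripper_width: 0.0
grasp_force: 1.1
```

```bash
python3 - <<'E'
from h import *
goto([-0.152,0.096,0.231])
p,P,H=look("side"); v=H[...,2]
m=(v<70)&(P[...,2]<.236)&(P[...,2]>.205)&(P[...,0]<.57)&(P[...,0]>.53); L=(P-C)@RC
for lo in (0.06,0.075): 
  mm=m&(L[...,1]>lo); print(mm.sum(),np.nanpercentile(L[mm],[5,50,95],axis=0).round(3).tolist())
cv2.imwrite("pics/s5.png",cv2.resize(p[140:340,170:400,::-1],None,fx=2.6,fy=2.6))
E
```

```text
cab pos now [-0.1503  0.0936  0.2352] tool shift [-0.0017 -0.0024  0.0042] turn to square(tool rotvec deg) [ 0.   -0.01 -0.03] F [-0.2 -2.1  1.4] q [ 0.33  0.34 -0.47  1.85  0.18  1.   -1.68]
219 [[-0.162, 0.09, 0.219], [-0.152, 0.108, 0.228], [-0.138, 0.121, 0.235]]
219 [[-0.162, 0.09, 0.219], [-0.152, 0.108, 0.228], [-0.138, 0.121, 0.235]]
```

View pics/s5.png

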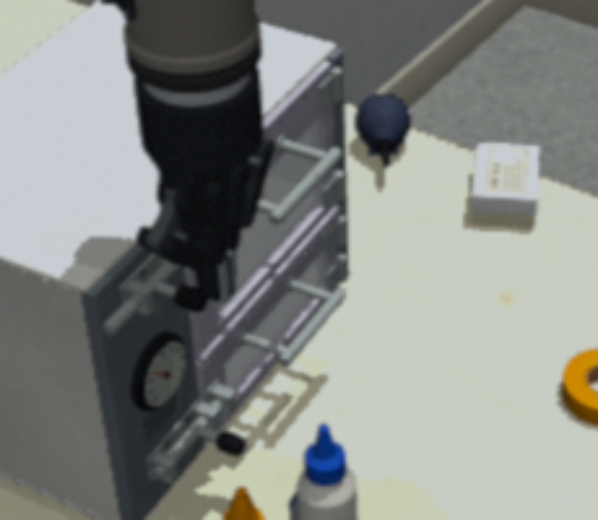

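>>> drive_tool(
  increments=[
    {"dx": 0,"dy": -0.002,"dz": 0,"wx": 0,"wy": 0,"wz": 0,"claw": 0.0},
    {"dx": 0,"dy": -0.002,"dz": 0,"wx": 0,"wy": 0,"wz": 0,"claw": 0.0},
    {"dx": 0,"dy": -0.001,"dz": 0,"wx": 0,"wy": 0,"wz": 0,"claw": 0.0},
    {"dx": 0,"dy": 0,"dz": 0,"wx": 0,"wy": 0,"wz": 0,"claw": 0.0},
  ],
)

```text
t: 14.0
eef_pos: [0.5506, -0.0344, 0.2353]
tool_rot: [0.002, 0.999, 0.047, 0.0]
contact_force: [1.4, -9.1, 1.7]
gripper_width: 0.001
grasp_force: 4.8
```

>>> drive_tool(
  increments=[
    {"dx": 0,"dy": 0.012,"dz": 0,"wx": 0,"wy": 0,"wz": 0,"claw": 0.0},
    {"dx": 0,"dy": 0,"dz": -0.03,"wx": 0,"wy": 0,"wz": 0,"claw": 0.0},
    {"dx": 0,"dy": 0,"dz": -0.03,"wx": 0,"wy": 0,"wz": 0,"claw": 0.0},
    {"dx": 0.004,"dy": 0.027,"dz": 0,"wx": 0,"wy": 0,"wz": 0,"claw": 0.0},
    {"dx": 0.005,"dy": 0.027,"dz": 0,"wx": 0,"wy": 0,"wz": 0,"claw": 0.0},
    {"dx": 0.005,"dy": 0.027,"dz": 0,"wx": 0,"wy": 0,"wz": 0,"claw": 0.0},
    {"dx": 0.005,"dy": 0.027,"dz": 0,"wx": 0,"wy": 0,"wz": 0,"claw": 0.0},
    {"dx": 0,"dy": 0,"dz": 0,"wx": 0,"wy": 0,"wz": 0,"claw": 0.0},
  ],
)

```text
t: 15.0
eef_pos: [0.5805, -0.1507, 0.2944]
tool_rot: [-0.0, 0.999, 0.046, -0.001]
contact_force: [0.4, -0.3, 0.3]
gripper_width: -0.001
grasp_force: 0.0
```

```bash
python3 - <<'E'
from h import *
goto([-0.1305,-0.027,0.233])
p,P,H=look("top"); L=(P-C)@RC
m=(abs(L[...,2]-.22)<.008)&(L[...,0]<-.142)&(L[...,0]>-.175)&(L[...,1]<.03)&(L[...,1]>-.09)
print("bar",m.sum(),np.nanpercentile(L[m],[5,50,95],axis=0).round(3).tolist())
p,P,H=look("side"); L=(P-C)@RC
m=(abs(L[...,2]-.22)<.008)&(L[...,0]<-.142)&(L[...,0]>-.175)&(L[...,1]<.03)&(L[...,1]>-.09)
print("bar",m.sum(),np.nanpercentile(L[m],[5,50,95],axis=0).round(3).tolist())
E
```

```text
cab pos now [-0.1319 -0.0238  0.2944] tool shift [0.0014 0.0032 0.0614] turn to square(tool rotvec deg) [-0.03  0.07 -0.24] F [ 0.4 -0.3  0.3] q [ 0.47  0.35 -0.41  1.67  0.15  1.15 -1.46]
bar 0 [nan, nan, nan]
bar 204 [[-0.153, -0.069, 0.218], [-0.15, -0.025, 0.222], [-0.144, 0.013, 0.225]]
  return np.nanmean(a, axis, out=out, keepdims=keepdims)
```

>>> drive_tool(
  increments=[
    {"dx": 0.0025,"dy": 0.003,"dz": 0.01,"wx": 0,"wy": 0,"wz": 0,"claw": 0.0},
    {"dx": 0,"dy": 0,"dz": 0.01,"wx": 0,"wy": 0,"wz": 0,"claw": 0.0},
    {"dx": 0,"dy": 0,"dz": 0.01,"wx": 0,"wy": 0,"wz": 0,"claw": 0.0},
    {"dx": 0,"dy": 0,"dz": 0.01,"wx": 0,"wy": 0,"wz": 0,"claw": 0.0},
    {"dx": 0,"dy": 0,"dz": 0.01,"wx": 0,"wy": 0,"wz": 0,"claw": 0.0},
    {"dx": 0,"dy": 0,"dz": 0.01,"wx": 0,"wy": 0,"wz": 0,"claw": 0.0},
    {"dx": 0,"dy": 0,"dz": 0,"wx": 0,"wy": 0,"wz": 0,"claw": 0.0},
  ],
)

```text
t: 15.98
eef_pos: [0.583, -0.1513, 0.2342]
tool_rot: [-0.0, 0.999, 0.048, -0.001]
contact_force: [-0.2, 0.2, 0.3]
gripper_width: -0.001
grasp_force: 0.0
```

```bash
python3 - <<'E'
from h import *
goto([-0.1305,-0.027,0.233])
E
```

```text
cab pos now [-0.1294 -0.0246  0.2342] tool shift [-0.0011  0.0024  0.0012] turn to square(tool rotvec deg) [-0.03  0.1  -0.03] F [-0.2  0.2  0.3] q [ 0.46  0.41 -0.41  1.74  0.18  1.03 -1.48]
```

>>> drive_tool(
  increments=[
    {"dx": -0.008,"dy": 0,"dz": 0,"wx": 0,"wy": 0,"wz": 0,"claw": 0.0},
    {"dx": -0.0101,"dy": 0.0027,"dz": 0,"wx": 0,"wy": 0,"wz": -5,"claw": 0.0},
    {"dx": -0.0101,"dy": 0.0027,"dz": 0,"wx": 0,"wy": 0,"wz": -5,"claw": 0.0},
    {"dx": -0.0101,"dy": 0.0027,"dz": 0,"wx": 0,"wy": 0,"wz": -5,"claw": 0.0},
    {"dx": -0.0101,"dy": 0.0027,"dz": 0,"wx": 0,"wy": 0,"wz": -5,"claw": 0.0},
    {"dx": -0.0101,"dy": 0.0027,"dz": 0,"wx": 0,"wy": 0,"wz": -5,"claw": 0.0},
    {"dx": -0.0101,"dy": 0.0027,"dz": 0,"wx": 0,"wy": 0,"wz": -5,"claw": 0.0},
    {"dx": 0,"dy": 0,"dz": 0,"wx": 0,"wy": 0,"wz": 0,"claw": 0.0},
  ],
)

```text
t: 16.98
eef_pos: [0.5229, -0.1867, 0.2357]
tool_rot: [0.0, 0.953, 0.304, 0.0]
contact_force: [0.4, 0.4, -0.0]
gripper_width: 0.001
grasp_force: 0.0
```

```bash
python3 - <<'E'
from h import *
e,R,o=pose(); L=RC.T@(e-C); d=L[:2]-[-0.112,-0.142]
print(L.round(4),"radius",np.hypot(*d).round(4),"door est",(np.degrees(np.arctan2(-d[0],d[1]))-12.5).round(1),"tool yaw rel cab",(np.degrees(np.arctan2(R[1,0],R[0,0]))-5.565).round(1),o["contact_force"].round(1))
p,_=read_camera("side"); cv2.imwrite("pics/s6.png",p[100:400,150:520,::-1])
E
```

```text
[-0.1927 -0.0541  0.2357] radius 0.1193 door est 30.0 tool yaw rel cab 29.8 [ 0.4  0.4 -0. ]
```

View pics/s6.png

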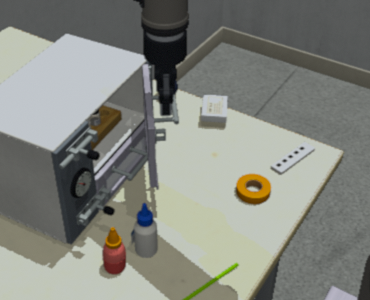

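The upper door is opening cleanly at (150,110) in the picture, the lower door is still shut at (110,170), and both bottles stand upright. Continuing along the arc.

>>> drive_tool(
  increments=[
    {"dx": -0.0101,"dy": 0.0027,"dz": 0,"wx": 0,"wy": 0,"wz": -5,"claw": 0.0},
    {"dx": -0.0101,"dy": 0.0027,"dz": 0,"wx": 0,"wy": 0,"wz": -5,"claw": 0.0},
    {"dx": -0.0101,"dy": 0.0027,"dz": 0,"wx": 0,"wy": 0,"wz": -5,"claw": 0.0},
    {"dx": -0.0101,"dy": 0.0027,"dz": 0,"wx": 0,"wy": 0,"wz": -5,"claw": 0.0},
    {"dx": -0.0101,"dy": 0.0027,"dz": 0,"wx": 0,"wy": 0,"wz": -5,"claw": 0.0},
    {"dx": -0.0101,"dy": 0.0027,"dz": 0,"wx": 0,"wy": 0,"wz": -5,"claw": 0.0},
    {"dx": -0.0101,"dy": 0.0027,"dz": 0,"wx": 0,"wy": 0,"wz": -5,"claw": 0.0},
    {"dx": -0.0101,"dy": 0.0027,"dz": 0,"wx": 0,"wy": 0,"wz": -5,"claw": 0.0},
    {"dx": -0.0101,"dy": 0.0027,"dz": 0,"wx": 0,"wy": 0,"wz": -5,"claw": 0.0},
    {"dx": -0.0101,"dy": 0.0027,"dz": 0,"wx": 0,"wy": 0,"wz": -5,"claw": 0.0},
    {"dx": -0.0101,"dy": 0.0027,"dz": 0,"wx": 0,"wy": 0,"wz": -5,"claw": 0.0},
    {"dx": -0.0101,"dy": 0.0027,"dz": 0,"wx": 0,"wy": 0,"wz": -5,"claw": 0.0},
    {"dx": 0,"dy": 0,"dz": 0,"wx": 0,"wy": 0,"wz": 0,"claw": 0.0},
    {"dx": 0,"dy": 0,"dz": 0,"wx": 0,"wy": 0,"wz": 0,"claw": 0.0},
  ],
)

```text
t: 18.77
eef_pos: [0.4987, -0.3024, 0.2352]
tool_rot: [-0.0, 0.673, 0.74, 0.0]
contact_force: [0.3, -0.6, -0.0]
gripper_width: 0.003
grasp_force: 0.0
```

```bash
python3 - <<'E'
from h import *
e,R,o=pose(); L=RC.T@(e-C); d=L[:2]-[-0.112,-0.142]
print(L.round(4),"radius",np.hypot(*d).round(4),"door est",(np.degrees(np.arctan2(-d[0],d[1]))-12.5).round(1),"tool yaw rel cab",(np.degrees(np.arctan2(R[1,0],R[0,0]))-5.565).round(1),o["contact_force"].round(1))
E
```

```text
[-0.228  -0.1669  0.2352] radius 0.1186 door est 89.6 tool yaw rel cab 89.9 [ 0.3 -0.6 -0. ]
```

>>> drive_tool(
  increments=[
    {"dx": 0.004,"dy": 0,"dz": 0,"wx": 0,"wy": 0,"wz": 0,"claw": 0.0},
    {"dx": 0,"dy": 0,"dz": -0.015,"wx": 0,"wy": 0,"wz": 0,"claw": 0.0},
    {"dx": 0,"dy": 0,"dz": -0.02,"wx": 0,"wy": 0,"wz": 0,"claw": 0.0},
    {"dx": 0,"dy": 0,"dz": -0.03,"wx": 0,"wy": 0,"wz": 0,"claw": 0.0},
    {"dx": 0,"dy": 0,"dz": -0.04,"wx": 0,"wy": 0,"wz": 0,"claw": 0.0},
    {"dx": -0.05,"dy": 0,"dz": 0,"wx": 0,"wy": 0,"wz": 0,"claw": 0.0},
    {"dx": -0.05,"dy": 0,"dz": 0,"wx": 0,"wy": 0,"wz": 0,"claw": 0.0},
    {"dx": -0.05,"dy": 0,"dz": 0,"wx": 0,"wy": 0,"wz": 0,"claw": 0.0},
    {"dx": 0,"dy": 0,"dz": 0,"wx": 0,"wy": 0,"wz": 0,"claw": 0.0},
    {"dx": 0,"dy": 0,"dz": 0,"wx": 0,"wy": 0,"wz": 0,"claw": 0.0},
  ],
)

```text
t: 20.02
eef_pos: [0.513, -0.4479, 0.3413]
tool_rot: [0.0, 0.672, 0.74, 0.001]
contact_force: [-0.7, 0.3, 1.3]
gripper_width: -0.002
grasp_force: 0.0
```

```bash
python3 - <<'E'
from h import *
bottles("top"); p,P,H=bottles("side"); L=(P-C)@RC
m=(L[...,2]>.21)&(L[...,2]<.25)&(L[...,0]<-.17)&(L[...,0]>-.34)&(L[...,1]<-.08)&(L[...,1]>-.22)
print("door pts",m.sum(),np.nanpercentile(L[m],[5,50,95],axis=0).round(3).tolist())
m=(L[...,2]>.05)&(L[...,2]<.07)&(L[...,0]<-.138)&(L[...,0]>-.17)&(L[...,1]<.13)&(L[...,1]>.06)&(H[...,2]<70)
print("lower knob",m.sum(),np.nanmedian(L[m],0).round(3))
cv2.imwrite("pics/s7.png",p[100:400,150:520,::-1])
E
```

```text
top 135 62 glue [ 0.47  -0.043  0.099] drop [0.494 0.019 0.095]
side 213 92 glue [ 0.468 -0.038  0.099] drop [0.493 0.025 0.094]
door pts 1525 [[-0.308, -0.184, 0.213], [-0.242, -0.133, 0.229], [-0.178, -0.13, 0.247]]
lower knob 62 [-0.148  0.09   0.064]
```

View pics/s7.png

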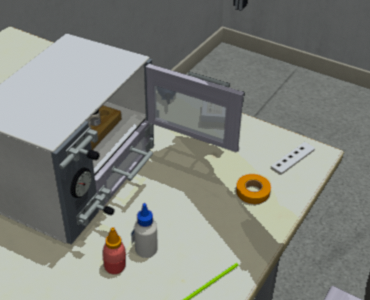

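The picture shows the upper door square to the front at (195,110), the lower door shut and bolted at (110,175), and the bottles upright about 67 mm apart. The arm is clear.

```bash
python3 -c "
from station import *
print(hand_in())"
```

```text
the job is handed in; nothing more can be done
None
```

I pushed the glue bottle upright to about 67 mm (centre to centre) from the dropper bottle, drew the upper bolt, and left the upper door open at about 90°. The lower door stayed shut and bolted, the arm was clear, and the job is handed in (about 20 s used); no verdict came back.

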